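# Clamp the binding post block in the thumbwheel vise

### The job

Stand the brass binding post block on the bed of the little blue vise, between the jaws and centred along them, let go, and close the vise on it by rolling its recessed brass thumbwheel with a fingertip until the block is held snug. Press the wheel lightly, and do not overtighten it or push the jaw by hand; leave the other things on the bench alone.

Things in the scene. Friction and masses are not known exactly. Their poses are not given: they have to be found in the camera images.
- vise: Small blue parts vise fixed to the bench: 146 mm long (its y), 44 mm wide (x), flat top 32 mm above the bench; foot plate 62 x 164 x 6 mm. Origin at bench height; z up. Jaws rise 18 mm above the flat top (to 50 mm), 40 mm wide along x. The fixed jaw's face is at y = +45 mm and looks to -y; the moving jaw slides along y towards it; the thumbwheel is at y = -54 mm.
- jaw_bed (a point): Point on the vise's flat top (its bed), 32 mm above the bench, where the middle of the block's underside comes to be once clamped: midway along the jaws' width, 7 mm in front of the fixed jaw's face. Axes as the vise's.
- jaw (a joint): Travel of the moving jaw in m. The opening between the jaw faces is 0.025 minus this value. At the start the opening is 18 to 21 mm; the value is about 0.011 when the jaws touch the 14 mm block on both sides, 0.0113 or so when it is snug. Snug is 5 to 20 N on the block; above 40 N it is overtight.
- thumbwheel (a joint): Turn of the thumbwheel, rad; it grows, and the jaw closes, as the exposed top of the rim is rolled towards the vise's +x. One turn moves the jaw 16 mm. About 1.5 N along the rim keeps it rolling; each newton of jaw force on the block adds about 0.16 N. It stays where it is left and keeps the jaw tight. It takes at most 20 N of fingertip force.
- wheel_top (a point): Top of the exposed rim of the recessed brass thumbwheel, 37 mm above the bench, midway along the rim's width. Axes as the vise's. Wheel radius 16 mm, rim 10 mm wide along the vise's y, axle along that y; only the top 5 mm stands out of the vise's flat top, over 23 mm along x. It does not move as the wheel turns.
- block_mid (a point): Centre of the brass block's body, 12 mm above its underside. The block is 50 mm long (x), 14 mm thick (y, the way it goes between the jaws), 24 mm high, about 0.15 kg, standing on the bench. Two posts 10 mm across, 24 mm apart, rise 16 mm from its top. Clamped, its x lies along the vise's x, either way round, its ends 5 mm past the jaws each.
- post_block: The brass block as above; origin at the centre of its underside.
- shader: Chrome coil tattoo machine lying on its side, about 100 x 93 x 25 mm; bystander.
- feeler_gauge: Steel feeler gauge with its blades fanned out, about 95 x 90 x 10 mm, lying flat; bystander.
- screwdriver: Flat screwdriver with an orange handle, lying flat; bystander.
- basket: Grey plastic ultrasonic cleaner basket, 150 x 110 x 55 mm, open on top; bystander.
- tube_grip: Steel machine grip standing on end, 25 mm across, 50 mm high; bystander.
- spring_dish: White ceramic dish, 72 mm across, 28 mm high; bystander.
- jaw_face (a point): Middle of the moving jaw's steel gripping face, 41 mm above the bench. The jaw is 40 mm wide (x), 20 mm thick (y), 18 mm high and moves with joint jaw along the vise's +y. Axes as the vise's.
Not all that is in view belongs to the job. There is more than one size of the post_block; the job needs the smallest.

How it is judged:
By the outcome, as a careful person would: the job done as asked, in the order asked, and still so for the second after the job is handed in, with the robot touching nothing.
It also fails if it takes over 72 s, if anything falls off the work surface, if the arm or the gripper's body presses on something with over 40 N, if the wrist force passes 120 N, or if a joint passes its speed limit or range.

### The arm

A 6-joint arm with a two-finger parallel gripper is mounted at the origin on the work surface. World frame = base frame: x ahead of the robot, y to its left, z up, the work surface at z = 0. Lengths are in m, angles in degrees, forces in N, time in s.
With the tool pointing down it reaches from about 0.35 to 1 m from the base axis. Payload 7.1 kg.
Tool frame: the origin (TCP) lies at the very end of the fingers, on their centre line; the grasp point (between the pads) lies 19 mm behind it (manip.grip_depth is the distance from the TCP to the grasp point, in m); z points along the fingers, y is the line along which they close (so a half turn about z gives the same grasp; the last joint's range is limited). The gripper opens to 85 mm and grips with 20 to 120 N. Pads are 22 mm wide; open, the fingers measure 114 mm over their backs; the gripper's body (76 mm by 85 mm) begins 54 mm behind the grasp point. The pads swing forward as they close: fully open they stand 13 mm farther back than shut.
Start: joints at [75.287, 24.242, 93.386, -0, 62.372, -1.089], TCP at [0.147, 0.607, 0.231] pointing down, gripper open.
Joint ranges: [-172.04, 172.04], [-51.8, 120.97], [4.93, 147.93], [-75.15, 255.16], [6.16, 154.13], [-145.62, 145.62]. Speed limits (degrees/s): [136.94, 136.94, 172.46, 180, 180, 180].

### API

Orientations are given as a 3x3 rotation matrix whose columns are the frame's x, y, z axes.
In Python, from bench import manip, vision, finder gives the robot as it stands. The module is installed in compiled form; this text tells all that it offers.
- The arm moves only by the tool apply_moves, never from a script. Its argument "rows" is one flat list of numbers, 5 for each row, row after row: the shift along the tool's x, y, z scaled (see below), then the turn about the tool's z scaled (see below), then the opening, from 0 (shut) to 1 (fully open). In form: [x, y, z, turn, fingers, x, y, z, turn, fingers, ...]. A call has 1 to 5 rows; each row is the pose to reach, as a shift and turn from the pose commanded when the call began, along the tool's axes at that moment, turning the shorter way round; what a row does not reach only later rows make up. The controller multiplies each number of a shift by 0.8 m and each number of a turn by 180 degrees. A row lasts 1/8 s, in which the tool goes at most 62.5 mm and 10.7 degrees, less where a joint would pass 70% of its speed; a pose out of reach is approached as far as the arm can. A call with a number of a shift or a turn outside -1 to 1 is refused whole. A call with a gripper value outside its range is refused whole. The fingers move at their own pace and stop on an object; the grip force is fixed at half the most. Time passes only in rows, so rows that repeat a pose let the fingers close. It gives the time, the measured TCP pose, the force, the opening and the grip force at its end, in the units of the state.
- manip.sense(): the state, without advancing time (a new reading comes with each control period).
- vision.grab_frame(name): name is "side" or "top" or "wrist"; returns a dict with "img" (400x640x3 uint8, red, green, blue), "z_map" (400x640 float32, m along the optical axis (not along the pixel's ray), 0 where there is no reading), "camera_matrix" (3x3 intrinsics, pixels), "k1" (the pictures are not rectified: a ray, as slopes to the right and down, at radius r is drawn at 1 + k1 r^2 times it, then the intrinsics apply), "world_from_camera" (4x4, takes a point from camera to world coordinates). Camera axes: x right, y up, looking along -z (the intrinsics and any distortion apply to the point x, -y, -z); pixel columns grow to the right and rows downward; lengths in m; the calibration is good to about 2 mm. A picture is of the moment at which its call begins.
- manip.hand_in(): hands the job in; it is judged then, once.
Trained networks look in the newest picture that a camera, given by its name, has taken for a name from the list of things; names that differ only in an ending like _2 or _b are one class to them, and where a whole thing is asked for, a point or a joint stands for the part that bears it (a point fixed in the world has none). Each returns a list of dicts, best first, with "score" (0 to 1); they miss things now and then, are a little off and sometimes report something else, mostly with a low value. They report only what shows in the picture. A call takes as long as a camera call. They do not tell look-alikes from the thing itself.
- finder.spot_in(camera, label): "xyz" ([x, y, z] in m, in world coordinates, good to about 4 mm: the middle of the surface that is visible of it).
- finder.place_of(camera, label): "xyz" ([x, y, z] in m, in world coordinates, good to about 4 mm: a listed point, or the origin of a listed thing).
The state is a dict: "clock": time; "q": joint angles; "qd": joint speeds; "joint_efforts": joint torques, N m; "ee_pos": TCP position; "eef_rot": TCP orientation; "wrist_force": force on the tool from outside, world axes, zero at the start; "wrist_torque": the same for the moment, N m; "grip_width": opening from 0.0 (shut) to 1.0 (fully open); "finger_force": force on a finger pad.
Only numpy, scipy, OpenCV 4.12 (cv2) and the standard library are available. Lean on these libraries where they do the work, as an engineer would, in place of code of your own. Each camera call takes 0.05 s, during which the arm holds its last target. There are 200 camera calls.

## Working session

There is one attempt and no reset: what is moved stays moved. The work goes in short steps, Python scripts to look and compute and a tool call to move; the robot and the scene stay as the last step left them, time stands still between calls to the robot, and variables do not carry over. Pictures are saved under pics/ and viewed, at most 10 in all, crops included, and the job is handed in when it is done.

Besides the shell and the picture viewer there is one more tool, called after ">>>" as name(argument=value, ...) on one line, values as JSON. apply_moves: Moves the arm, as the interface text tells. Its arguments: {"type":"object","properties":{"rows":{"type":"array"}},"required":["rows"]}

```bash
mkdir -p pics; cat > h.py <<'E'
import numpy as np, cv2
from bench import manip, vision, finder
def cloud(f):
    K=f["camera_matrix"];k=f["k1"];d=f["z_map"];h,w=d.shape
    u,v=np.meshgrid(np.arange(w),np.arange(h))
    p=cv2.undistortPoints(np.stack([u,v],-1).reshape(-1,1,2).astype(np.float64),K,np.array([k,0,0,0.])).reshape(h,w,2)
    P=np.stack([p[...,0]*d,-p[...,1]*d,-d],-1)
    T=f["world_from_camera"];W=P@T[:3,:3].T+T[:3,3]
    W[d==0]=np.nan
    return W
def save(n,img): cv2.imwrite("pics/"+n,img[...,::-1])
E
python3 - <<'E'
from h import *
np.set_printoptions(precision=4,suppress=True)
for c in ["top","side"]:
    f=vision.grab_frame(c);save(c+"0.png",f["img"]);print(c,f["world_from_camera"],f["k1"],f["camera_matrix"][0,0])
    np.savez(c+"0.npz",img=f["img"],W=cloud(f))
    for l in ["vise","jaw_bed","wheel_top","block_mid","post_block","jaw_face"]:
        print(l,[(np.round(r["xyz"],3).tolist(),round(r["score"],2)) for r in finder.place_of(c,l)][:4])
print(manip.sense(),manip.grip_depth)
E
```

```text
top [[-0.0025  0.9856 -0.1689  0.4357]
 [-0.9997  0.0019  0.0264  0.0824]
 [ 0.0263  0.1689  0.9853  1.0971]
 [ 0.      0.      0.      1.    ]] -0.09620126084198932 403.6358819742918
vise [([0.524, -0.052, 0.001], 0.79)]
jaw_bed [([0.535, -0.023, 0.037], 0.57), ([0.695, 0.114, 0.002], 0.45)]
wheel_top [([0.504, -0.108, 0.038], 0.93), ([0.707, 0.294, 0.001], 0.73)]
block_mid [([0.436, 0.268, 0.018], 0.74), ([0.548, 0.275, 0.014], 0.58), ([0.549, 0.179, 0.019], 0.45), ([0.53, -0.03, 0.041], 0.26)]
post_block [([0.548, 0.175, 0.003], 0.67), ([0.44, 0.266, -0.001], 0.54), ([0.552, 0.274, 0.0], 0.47)]
jaw_face [([0.531, -0.03, 0.039], 0.71), ([0.724, -0.288, -0.004], 0.18)]
side [[-0.9708  0.1729 -0.1662  0.4074]
 [-0.2388 -0.6336  0.7359  0.8405]
 [ 0.0219  0.7541  0.6564  0.7614]
 [ 0.      0.      0.      1.    ]] -0.0450961657934204 410.0668316407127
vise [([0.523, -0.057, -0.002], 0.75)]
jaw_bed [([0.535, -0.021, 0.032], 0.64)]
wheel_top [([0.503, -0.108, 0.036], 0.81)]
block_mid [([0.548, 0.178, 0.015], 0.86), ([0.548, 0.273, 0.012], 0.8), ([0.436, 0.268, 0.018], 0.57)]
post_block [([0.437, 0.271, 0.0], 0.88), ([0.551, 0.269, 0.001], 0.82)]
jaw_face [([0.527, -0.031, 0.042], 0.59)]
{'clock': 0.7, 'q': array([75.2883, 24.2391, 93.387 , -0.0003, 62.3734, -1.0894]), 'qd': array([ 0.0175,  0.1175, -0.0051,  0.0301, -0.0277, -0.0727]), 'joint_efforts': array([  0.0013, -55.717 , -28.2096,   0.0001,   0.0006,  -0.    ]), 'ee_pos': array([0.1472, 0.6074, 0.2313]), 'eef_rot': array([[-0.9719,  0.2355,  0.    ],
       [ 0.2355,  0.9719,  0.    ],
       [-0.    ,  0.    , -1.    ]]), 'wrist_force': array([-0.1093,  0.1768, -0.2748]), 'wrist_torque': array([ 0.0338, -0.0615, -0.0829]), 'finger_force': 0.0, 'grip_width': 0.9987727327146352} 0.0187
```

View images.

View pics/top0.png

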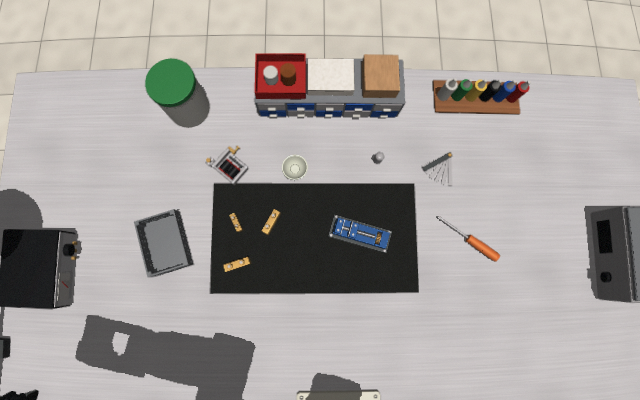

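View pics/side0.png

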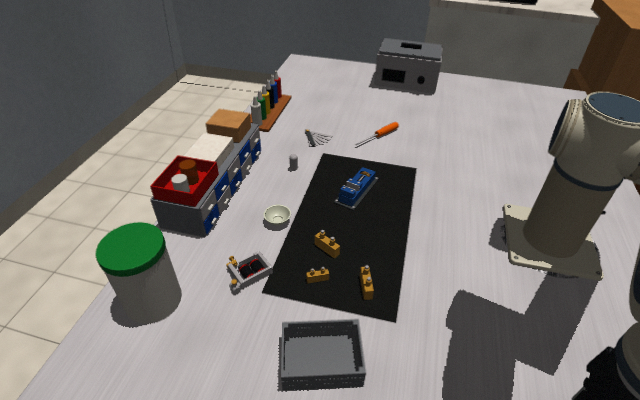

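```bash
python3 - <<'E'
from h import *
np.set_printoptions(precision=4,suppress=True)
for c in ["top","side"]:
    W=np.load(c+"0.npz")["W"]
    bz=W[...,2]; m=np.isfinite(bz)&(abs(bz)<0.01); print(c,"bench z",np.nanmedian(bz[m]))
    for x,y in [(.548,.178),(.548,.273),(.436,.268)]:
        s=W[(abs(W[...,0]-x)<.045)&(abs(W[...,1]-y)<.045)]
        for lo,hi in [(.018,.034),(.034,.06)]:
            q=s[(s[:,2]>lo)&(s[:,2]<hi)]
            if len(q)<10: continue
            r=cv2.minAreaRect((q[:,:2]*1000).astype(np.float32)); print((x,y),lo,len(q),np.round(np.array(r[0]),1),np.round(r[1],1),round(r[2],1),"z med,max",np.round([np.median(q[:,2]),q[:,2].max()],4))
E
```

```text
top bench z 0.0005729556203841746
(0.548, 0.178) 0.018 123 [550.6 176.9] [19.8 67.4] 61.1 z med,max [0.0317 0.0339]
(0.548, 0.178) 0.034 77 [550.  176.5] [18.2 65. ] 60.6 z med,max [0.0455 0.058 ]
(0.548, 0.273) 0.018 84 [548.8 272.1] [50.3 14.1] 26.8 z med,max [0.024  0.0338]
(0.548, 0.273) 0.034 18 [548.4 272.1] [31.4  8.3] 27.2 z med,max [0.0377 0.0426]
(0.436, 0.268) 0.018 119 [436.7 264.2] [19.7 65.9] 20.3 z med,max [0.0316 0.034 ]
(0.436, 0.268) 0.034 77 [436.6 263.2] [17.4 63.2] 19.7 z med,max [0.0465 0.0574]
side bench z 0.00035733542679317054
(0.548, 0.178) 0.018 198 [548.3 179.9] [21.  68.5] 61.5 z med,max [0.0308 0.034 ]
(0.548, 0.178) 0.034 85 [549.5 181.6] [17.3 66.3] 63.9 z med,max [0.0461 0.0576]
(0.548, 0.273) 0.018 138 [548.6 273.2] [48.9 17.3] 25.9 z med,max [0.0238 0.0331]
(0.548, 0.273) 0.034 30 [548.1 274.3] [30.2  7.3] 22.8 z med,max [0.0375 0.043 ]
(0.436, 0.268) 0.018 182 [437.  267.7] [19.  68.9] 18.2 z med,max [0.0315 0.034 ]
(0.436, 0.268) 0.034 95 [435.3 273.5] [13.  57.8] 16.6 z med,max [0.0469 0.0569]
```

The top view shows three brass blocks, at about (235,222), (271,221) and (236,265), with the vise at (361,233). The smallest block is at pixel (235,222), world (0.549, 0.2725). It measures 50x14 mm, 24 mm high with posts to about 40 mm, and its long axis is at +26.5°. The side view agrees: the small block is at (317,275).

```bash
cat >> h.py <<'E'
def go(xyz,yaw=None,cmd=None):
    "scaled row numbers to bring TCP to xyz with tool y at world yaw (deg)"
    s=manip.sense();R=s["eef_rot"];p=np.array(s["ee_pos"] if cmd is None else cmd)
    sh=R.T@(np.array(xyz)-p)/0.8; t=0
    if yaw is not None:
        cur=np.degrees(np.arctan2(R[1,1],R[0,1])); t=-((yaw-cur+180)%360-180)/180
    print("row",np.round(sh,4),round(t,4))
E
python3 -c "
from h import *
go([.549,.2725,.2],26.5)"
```

```text
row [-0.5867 -0.2886  0.0392] 0.2771
```

>>> apply_moves(rows=[-0.5867,-0.2886,0.0392,0.2771,1,-0.5867,-0.2886,0.0392,0.2771,1,-0.5867,-0.2886,0.0392,0.2771,1,-0.5867,-0.2886,0.0392,0.2771,1,-0.5867,-0.2886,0.0392,0.2771,1])

```text
clock: 1.32
ee_pos: [0.3883, 0.4064, 0.2128]
eef_rot: [[-0.442, 0.897, 0.001], [0.897, 0.442, 0.001], [0.0, 0.001, -1.0]]
wrist_force: [0.5, 0.2, -0.1]
grip_width: 1.0
finger_force: 0.0
```

```bash
python3 -c "
from h import *
go([.549,.2725,.2],26.5)"
```

```text
row [-0.2389  0.1062  0.016 ] -0.0015
```

>>> apply_moves(rows=[-0.2389,0.1062,0.016,0,1,-0.2389,0.1062,0.016,0,1,-0.2389,0.1062,0.016,0,1,-0.2389,0.1062,0.016,0,1,-0.2389,0.1062,0.016,0,1])

```text
clock: 1.95
ee_pos: [0.5488, 0.2736, 0.1996]
eef_rot: [[-0.444, 0.896, -0.0], [0.896, 0.444, 0.0], [0.0, -0.0, -1.0]]
wrist_force: [0.2, -0.0, -0.7]
grip_width: 1.001
finger_force: 0.0
```

```bash
python3 - <<'E'
from h import *
np.set_printoptions(precision=4,suppress=True)
f=vision.grab_frame("wrist");save("w1.png",f["img"]);W=cloud(f);s=manip.sense();print(s["ee_pos"],s["eef_rot"],f["world_from_camera"])
q=W[(abs(W[...,0]-.549)<.035)&(abs(W[...,1]-.2725)<.03)]
for lo,hi in [(.018,.03),(.034,.06)]:
    p=q[(q[:,2]>lo)&(q[:,2]<hi)]
    if len(p)>10:
        r=cv2.minAreaRect((p[:,:2]*1000).astype(np.float32));print(lo,len(p),r,np.median(p[:,2]))
for l in ["post_block","block_mid"]: print(l,[(np.round(r["xyz"],4).tolist(),round(r["score"],2)) for r in finder.place_of("wrist",l)][:4])
E
```

```text
[0.5478 0.2745 0.1996] [[-0.4452  0.8954 -0.0008]
 [ 0.8954  0.4452  0.    ]
 [ 0.0004 -0.0007 -1.    ]] [[ 0.8961 -0.4238 -0.1318  0.5146]
 [ 0.4438  0.8536  0.2726  0.3433]
 [-0.003  -0.3028  0.9531  0.3417]
 [ 0.      0.      0.      1.    ]]
0.018 536 ((547.8447265625, 272.1587219238281), (49.46833038330078, 13.996283531188965), 26.352210998535156) 0.02329465668247324
0.034 134 ((547.4320678710938, 271.99627685546875), (32.67494583129883, 9.306669235229492), 26.29674530029297) 0.03588639755696135
post_block [([0.5517, 0.2736, -0.0004], 0.81), ([0.5543, 0.1815, -0.0019], 0.67)]
block_mid [([0.5469, 0.1731, 0.019], 0.8), ([0.5487, 0.2743, 0.0107], 0.78), ([0.4403, 0.2629, 0.0176], 0.63)]
```

View pics/w1.png

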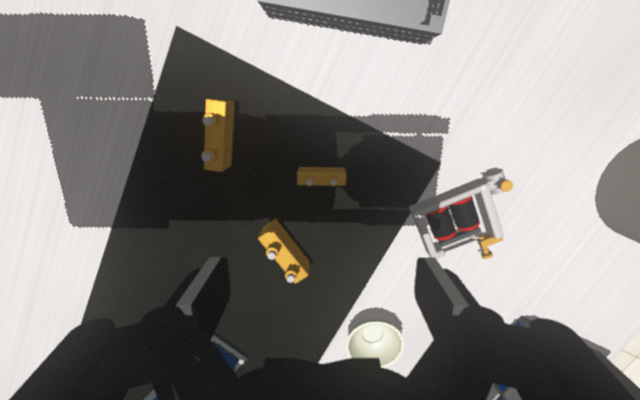

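The wrist view shows the small block at about (321,177), with both fingers clear of its neighbours. All three views agree on (0.548, 0.2725) at 26.4°, top at 24 mm. I'll descend now.

```bash
python3 -c "
from h import *
print(manip.sense()['ee_pos'])
go([.548,.2723,.001],26.4)"
```

```text
[0.54698543 0.27544815 0.19981152]
row [-0.0042 -0.0005  0.2485] 0.0009
```

>>> apply_moves(rows=[0,0,0.15,0,1,0,0,0.15,0,1,0,0,0.15,0,1,0,0,0.15,0,1])

```text
clock: 2.6
ee_pos: [0.5486, 0.2758, 0.0817]
eef_rot: [[-0.447, 0.894, 0.002], [0.894, 0.447, 0.001], [0.0, 0.002, -1.0]]
wrist_force: [0.2, -0.3, 0.6]
grip_width: 1.004
finger_force: 0.0
```

```bash
python3 -c "
from h import *
for i in range(2): print(manip.sense()['ee_pos'])
go([.548,.2723,.001],26.4)"
```

```text
[0.54861453 0.27582925 0.08166999]
[0.54861453 0.27582925 0.08166999]
row [-0.0036 -0.0029  0.1008] 0.001
```

>>> apply_moves(rows=[-0.003,-0.002,0.1,0,1,-0.003,-0.002,0.1,0,1,-0.003,-0.002,0.1,0,1,-0.003,-0.002,0.1,0,1])

```text
clock: 3.1
ee_pos: [0.5493, 0.2725, 0.0022]
eef_rot: [[-0.446, 0.895, 0.003], [0.895, 0.446, 0.002], [-0.0, 0.004, -1.0]]
wrist_force: [0.3, 0.6, 0.1]
grip_width: 0.996
finger_force: 0.0
```

```bash
python3 -c "
from h import *
go([.548,.2723,.001],26.4)"
```

```text
row [ 0.0005 -0.0016  0.0015] 0.0006
```

Close on the block ends.

>>> apply_moves(rows=[0,-0.001,0.001,0,0.5,0,-0.001,0.001,0,0.4,0,-0.001,0.001,0,0.4,0,-0.001,0.001,0,0.4,0,-0.001,0.001,0,0.4])

```text
clock: 3.72
ee_pos: [0.5478, 0.2717, 0.0004]
eef_rot: [[-0.446, 0.895, 0.002], [0.895, 0.446, 0.001], [-0.0, 0.002, -1.0]]
wrist_force: [-0.6, -0.7, 8.6]
grip_width: 0.567
finger_force: 61.9
```

>>> apply_moves(rows=[0,0,0,0,0.3,0,0,0,0,0.3,0,0,-0.02,0,0.3,0,0,-0.15,0,0.3,0,0,-0.15,0,0.3])

```text
clock: 4.35
ee_pos: [0.5475, 0.2715, 0.1219]
eef_rot: [[-0.446, 0.895, 0.002], [0.895, 0.446, 0.001], [-0.0, 0.002, -1.0]]
wrist_force: [0.8, 1.0, -2.3]
grip_width: 0.569
finger_force: 63.3
```

```bash
python3 - <<'E'
from h import *
np.set_printoptions(precision=4,suppress=True)
s=manip.sense();print(s["ee_pos"],s["eef_rot"])
go([.50,-.02,.20],-20.5)
W=np.load("top0.npz")["W"]
for c in ["top","side"]:
    f=vision.grab_frame(c);W=cloud(f)
    s=W[(abs(W[...,0]-.53)<.09)&(abs(W[...,1]+.055)<.10)]
    for lo,hi in [(.028,.0345),(.044,.056),(.004,.009)]:
        q=s[(s[:,2]>lo)&(s[:,2]<hi)]
        r=cv2.minAreaRect((q[:,:2]*1000).astype(np.float32));print(c,lo,len(q),r,np.median(q[:,2]))
f=vision.grab_frame("wrist");save("w2.png",f["img"])
E
```

```text
[0.5475 0.2715 0.1219] [[-0.4462  0.895   0.0017]
 [ 0.895   0.4462  0.0008]
 [-0.0001  0.0018 -1.    ]]
row [-0.2996 -0.2156 -0.098 ] 0.2611
top 0.028 536 ((519.846435546875, -63.85749053955078), (146.6865234375, 43.9627799987793), 73.71856689453125) 0.032251255482499186
top 0.044 234 ((531.9700927734375, -23.111740112304688), (57.36783981323242, 40.55586624145508), 73.91171264648438) 0.050521590711581355
top 0.004 571 ((529.9007568359375, -55.31977844238281), (179.68177795410156, 199.4805450439453), 0.09409710019826889) 0.005561015347401943
side 0.028 266 ((517.9216918945312, -62.066070556640625), (149.52455139160156, 44.93077850341797), 73.65018463134766) 0.031884597659687264
side 0.044 183 ((529.7752075195312, -19.78164291381836), (61.413475036621094, 39.63042449951172), 72.58212280273438) 0.04982796999670536
side 0.004 130 ((491.2752685546875, -61.19154357910156), (110.45718383789062, 205.1011505126953), 24.533254623413086) 0.0060253261911514255
```

View pics/w2.png

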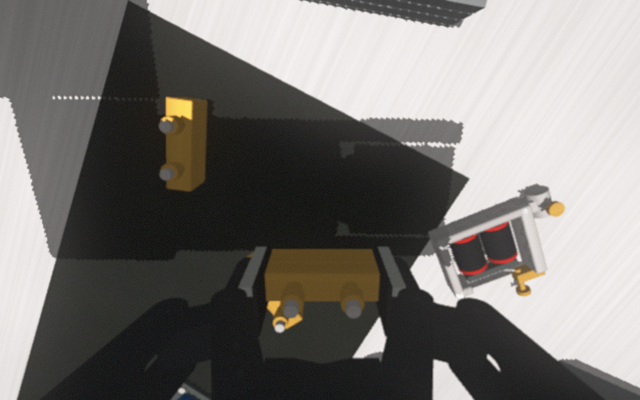

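The block is held square between the pads at about (322,280). I'll carry it towards the vise, high up, and look from there.

```bash
python3 -c "
from h import *
go([.545,.012,.22],-16.25)"
```

```text
row [-0.2889 -0.1483 -0.123 ] 0.2375
```

>>> apply_moves(rows=[0,0,-0.123,0.03,0.3,-0.2889,-0.1483,-0.123,0.2375,0.3,-0.2889,-0.1483,-0.123,0.2375,0.3,-0.2889,-0.1483,-0.123,0.2375,0.3,-0.2889,-0.1483,-0.123,0.2375,0.3])

```text
clock: 5.12
ee_pos: [0.5427, 0.0218, 0.2146]
eef_rot: [[0.283, 0.959, -0.003], [0.959, -0.283, -0.0], [-0.001, -0.002, -1.0]]
wrist_force: [1.0, -0.2, -1.7]
grip_width: 0.568
finger_force: 63.5
```

```bash
python3 -c "
from h import *
go([.545,.012,.22],-16.25)"
```

```text
row [-0.011   0.0062 -0.0067] -0.0012
```

>>> apply_moves(rows=[-0.011,0.0,0,0,0.3,-0.011,0,0,0,0.3,-0.011,0,0,0,0.3])

```text
clock: 5.5
ee_pos: [0.5412, 0.0164, 0.215]
eef_rot: [[0.278, 0.96, -0.001], [0.96, -0.278, 0.0], [-0.0, -0.001, -1.0]]
wrist_force: [-0.2, 0.2, -3.1]
grip_width: 0.567
finger_force: 63.5
```

```bash
python3 - <<'E'
from h import *
np.set_printoptions(precision=4,suppress=True)
f=vision.grab_frame("wrist");s=manip.sense();print(s["ee_pos"],s["eef_rot"][:,1]);save("w3.png",f["img"]);W=cloud(f);np.savez("w3.npz",W=W,img=f["img"])
q=W[(abs(W[...,0]-.53)<.12)&(abs(W[...,1]+.055)<.12)]
for lo,hi in [(.029,.0345),(.044,.053),(.0345,.039)]:
    p=q[(q[:,2]>lo)&(q[:,2]<hi)];r=cv2.minAreaRect((p[:,:2]*1000).astype(np.float32));print(lo,len(p),r,np.median(p[:,2]))
for l in ["vise","jaw_bed","wheel_top","jaw_face"]: print(l,[(np.round(r["xyz"],4).tolist(),round(r["score"],2)) for r in finder.place_of("wrist",l)][:2])
E
```

```text
[0.5414 0.0165 0.2151] [ 0.9606 -0.278  -0.0012]
0.029 997 ((518.3494873046875, -62.46954345703125), (145.9601593017578, 43.97960662841797), 73.59741973876953) 0.031633394122653646
0.044 1469 ((530.5767822265625, -22.271739959716797), (57.93180847167969, 39.63483810424805), 73.05472564697266) 0.049576841056943544
0.0345 102 ((532.9539184570312, -13.189167022705078), (38.73564910888672, 38.87193298339844), 74.3145751953125) 0.03706135843519168
vise [([0.5235, -0.0541, -0.0038], 0.86)]
jaw_bed [([0.5336, -0.0188, 0.0337], 0.84)]
wheel_top [([0.5215, -0.0538, -0.0059], 0.44)]
jaw_face [([0.5292, -0.0269, 0.0372], 0.93)]
```

View pics/w3.png

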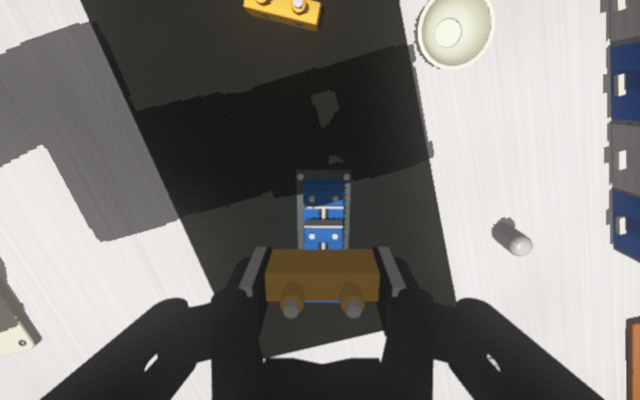

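The wrist view shows the vise's fixed jaw at about (324,190), the gap at about (324,208), and the moving jaw at about (324,237). Next I'll measure the gap edges in the vise axes.

```bash
cat > g.py <<'E'
from h import *
np.set_printoptions(precision=1,suppress=True,linewidth=160)
def prof(W,yaw=73.6,c=(.5184,-.0625)):
    a=np.radians(yaw);ey=np.array([np.cos(a),np.sin(a)]);ex=np.array([ey[1],-ey[0]])
    d=W.reshape(-1,3);d=d[np.isfinite(d[:,2])];r=d[:,:2]-np.array(c);X=r@ex*1000;Y=r@ey*1000;Z=d[:,2]*1000
    m=(abs(X)<19)&(Z>44)&(Z<54)&(abs(Y)<80);y=np.sort(Y[m]);g=np.diff(y);i=g.argmax()
    print("jaw tops y",y[0],"gap",y[i],y[i+1],y[-1],"width",g[i])
    for nm,mm in [("fixed",m&(Y>y[i+1]-.1)),("moving",m&(Y<y[i]+.1))]: pass
    mf=(Z>44)&(Z<54)&(abs(X)<30)&(Y>10)&(Y<80);print("jaw x",np.percentile(X[mf],[0,1,99,100]))
    mb=(Z>29)&(Z<35)&(abs(X)<30)&(abs(Y)<80);print("body x",np.percentile(X[mb],[0,1,99,100]),"y",np.percentile(Y[mb],[0,100]))
    mw=(Z>35)&(Z<40)&(abs(X)<15)&(Y<0)&(Y>-75);
    if mw.sum()>5: print("wheel n",mw.sum(),"x",X[mw].min(),X[mw].max(),"y",Y[mw].min(),Y[mw].max(),"zmax",Z[mw].max())
    # jaw side-edge angle
    b=[]
    for y0 in np.arange(y[0]+2,y[-1]-2,3):
        k=(Z>46)&(Z<53)&(abs(Y-y0)<1.5)&(abs(X)<30)
        if k.sum()>5:b.append((y0,X[k].min(),X[k].max()))
    b=np.array(b); print("edge slopes deg",np.degrees(np.polyfit(b[:,0],b[:,1],1)[0]),np.degrees(np.polyfit(b[:,0],b[:,2],1)[0]))
if __name__=="__main__":
    prof(np.load("w3.npz")["W"])
    prof(np.load("top0.npz")["W"]); prof(np.load("side0.npz")["W"])
E
python3 g.py
```

```text
jaw tops y 12.900169912519218 gap 33.56938757633548 51.115741706437476 70.91241720231722 width 17.546354130101996
jaw x [-19.7 -19.5  19.3  20. ]
body x [-22.  -21.8  21.8  21.9] y [-73.  73.]
edge slopes deg 1.0003720711159338 0.1444489957924373
jaw tops y 13.000122059309685 gap 32.990364134448285 51.74959868069198 70.29030833506567 width 18.759234546243697
jaw x [-18.3 -18.1  21.2  22. ]
body x [-20.6 -20.1  23.5  24. ] y [-74.2  72.4]
wheel n 63 x -14.281326341461675 13.458721599346159 y -72.9039009682708 -0.4667988951698052 zmax 39.80809803303708
edge slopes deg -0.46623369005700555 -0.9163575705809044
jaw tops y 13.546851053543142 gap 36.054497652422754 49.530502641347766 72.98282951279268 width 13.476004988925013
jaw x [-20.9 -20.5  18.2  18.4]
body x [-23.6 -23.2  21.   21.4] y [-74.1  75.1]
wheel n 14 x -8.547368648289465 6.693884950601937 y -56.187938359763805 -31.175830015449392 zmax 37.68619595804945
edge slopes deg -0.6264483398255531 2.7895217711623412
```

```bash
python3 - <<'E'
from h import *
np.set_printoptions(precision=1,suppress=True,linewidth=160)
d=np.load("w3.npz");W=d["W"];s=manip.sense();R=s["eef_rot"];p=s["ee_pos"]
T=((W-p)@R)*1000; T=T.reshape(-1,3); I=d["img"].reshape(-1,3).astype(int)
m=np.isfinite(T[:,0])&(abs(T[:,0])<25)&(abs(T[:,1])<40)&(T[:,2]>-60)&(T[:,2]<20)&(I[:,0]>I[:,2]+40)
q=T[m];print(len(q),q.min(0),q.max(0))
for z in range(-46,8,4):
    k=q[(q[:,2]>=z)&(q[:,2]<z+4)]
    if len(k)>3: print(z,len(k),"x",np.percentile(k[:,0],[2,50,98]),"y",np.percentile(k[:,1],[2,98]))
a=np.radians(73.6);ey=np.array([np.cos(a),np.sin(a)]);print("target",np.array([.5184,-.0625])+ey*.0421)
E
```

```text
5653 [ -7.1 -24.9 -36.1] [ 7.9 23.9  0. ]
-38 290 x [-2.4  2.3  4.7] y [-16.5  15.3]
-34 318 x [-0.9  3.6  5.1] y [-16.5  15.6]
-30 167 x [1.3 3.8 5. ] y [-16.2  15.3]
-26 2112 x [-6.   2.2  7. ] y [-24.   22.8]
-22 889 x [-6.1  6.5  7.4] y [-23.9  23. ]
-18 496 x [6.1 6.7 7.4] y [-23.6  22.3]
-14 465 x [6.2 6.8 7.4] y [-23.8  22.6]
-10 419 x [6.1 6.8 7.3] y [-23.7  22.6]
-6 391 x [6.2 6.8 7.3] y [-23.5  22.2]
-2 106 x [6.1 6.6 7.1] y [-23.8  22.9]
target [ 0.5 -0. ]
```

```bash
python3 -c "
from h import *
go([.5308,-.0222,.10],-16.4)"
```

```text
row [-0.0498  0.0005  0.1444] 0.0013
```

>>> apply_moves(rows=[-0.0498,0.0005,0.1444,0.0013,0.3,-0.0498,0.0005,0.1444,0.0013,0.3,-0.0498,0.0005,0.1444,0.0013,0.3,-0.0498,0.0005,0.1444,0.0013,0.3,-0.0498,0.0005,0.1444,0.0013,0.3])

```text
clock: 6.38
ee_pos: [0.5329, -0.0226, 0.1025]
eef_rot: [[0.283, 0.959, 0.004], [0.959, -0.283, -0.0], [0.001, 0.004, -1.0]]
wrist_force: [1.5, 0.3, -1.5]
grip_width: 0.57
finger_force: 63.4
```

```bash
python3 - <<'E'
from h import *
f=vision.grab_frame("wrist");W=cloud(f);f2=vision.grab_frame("side");save("s4.png",cv2.resize(f2["img"][140:240,290:420],None,fx=6,fy=6)[:600,:780])
print(manip.sense()["ee_pos"]);go([.5308,-.0222,.055],-16.4);go([.5308,-.0222,.034],-16.4)
from g import prof; prof(W)
E
```

```text
[ 0.5323669  -0.02272161  0.10213947]
row [ 0.     -0.0023  0.0589] -0.0002
row [ 0.     -0.0024  0.0852] -0.0002
jaw tops y 22.315128580584616 gap 33.70932809051582 51.78998569642433 70.79409514927218 width 18.080657605908513
jaw x [-19.6 -18.9  20.   20.5]
body x [-21.8 -21.3  22.   22.4] y [-73.4  72.8]
wheel n 196 x -8.249039380469982 8.236361510418993 y -52.69022474297383 -41.13335354957584 zmax 38.44816988634967
edge slopes deg 0.4929926703794272 -0.26181520020025767
```

>>> apply_moves(rows=[0.0005,-0.0018,0.04,0,0.3,0.0005,-0.0018,0.054,0,0.3,0.0005,-0.0018,0.054,0,0.3,0.0005,-0.0018,0.054,0,0.3])

```text
clock: 6.98
ee_pos: [0.5303, -0.0224, 0.0579]
eef_rot: [[0.284, 0.959, 0.001], [0.959, -0.284, -0.0], [0.0, 0.001, -1.0]]
wrist_force: [-0.5, 0.1, -1.3]
grip_width: 0.576
finger_force: 63.5
```

```bash
python3 - <<'E'
from h import *
np.set_printoptions(precision=1,suppress=True,linewidth=160)
f=vision.grab_frame("wrist");W=cloud(f);save("w5.png",cv2.resize(f["img"][180:380,210:430],None,fx=3,fy=3))
s=manip.sense();print(s["ee_pos"]*1000);go([.5309,-.0218,.034],-16.4)
from g import prof; prof(W)
a=np.radians(73.6);ey=np.array([np.cos(a),np.sin(a)]);ex=np.array([ey[1],-ey[0]])
d=W.reshape(-1,3);I=f["img"].reshape(-1,3).astype(int);k=(I[:,0]>I[:,2]+40)&(abs(d[:,2]-s["ee_pos"][2]-.024)<.004);r=(d[k,:2]-[.5184,-.0625])*1000
print("held block top X",np.percentile(r@ex,[1,99]),"Y",np.percentile(r@ey,[1,99]),k.sum(),np.median(d[k,2]))
print(cv2.minAreaRect(r.astype(np.float32)))
E
```

```text
[530.4 -22.4  57.9]
row [0. 0. 0.] -0.0005
jaw tops y 51.54620126826281 gap 70.90864533306645 70.99770671780391 70.99770671780391 width 0.08906138473746239
jaw x [-19.4 -18.8  20.   20.6]
body x [-21.6 -20.9  21.9  22.5] y [-44.9  73. ]
wheel n 35 x -5.879721575438389 5.690975250525999 y -43.347420149276175 -41.26145444837024 zmax 36.99537910922551
edge slopes deg 0.6679759631533875 -1.7546742739571601
held block top X [-24.   23.8] Y [35.4 49.1] 2843 0.08087770103673665
((11.858222961425781, 40.264366149902344), (14.97353458404541, 48.80457305908203), 73.9095230102539)
```

View pics/w5.png

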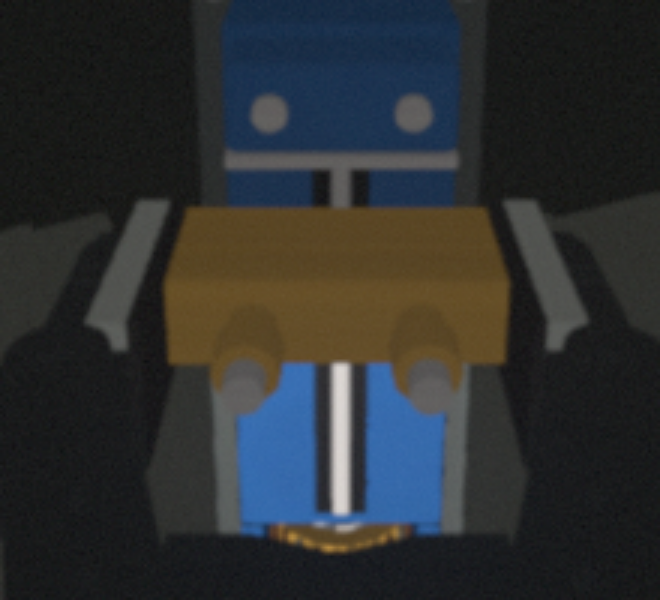

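Seen from the wrist, the held block is centred on the vise: X spans ±24 mm, and Y spans 35.4–49.1 in a gap of 33.5–51.6. I'll lower it now.

>>> apply_moves(rows=[0,0,0.015,0,0.3,0,0,0.026,0,0.3,0,0,0.029,0,0.3,0,0,0.029,0,0.3,0,0,0.029,0,0.3])

```text
clock: 7.65
ee_pos: [0.5298, -0.0224, 0.0339]
eef_rot: [[0.284, 0.959, 0.0], [0.959, -0.284, -0.0], [0.0, 0.0, -1.0]]
wrist_force: [-0.5, 0.3, -1.9]
grip_width: 0.57
finger_force: 63.5
```

>>> apply_moves(rows=[0,0,0.001,0,0.3,0,0,0.002,0,0.3,0,0,0.002,0,0.3])

```text
clock: 8.02
ee_pos: [0.5297, -0.0224, 0.0324]
eef_rot: [[0.284, 0.959, 0.0], [0.959, -0.284, -0.0], [0.0, 0.0, -1.0]]
wrist_force: [-1.2, 0.0, 0.7]
grip_width: 0.573
finger_force: 63.7
```

>>> apply_moves(rows=[0,0,0,0,0.62,0,0,0,0,0.66,0,0,0,0,0.75,0,0,0,0,0.8,0,0,0,0,0.8])

```text
clock: 8.65
ee_pos: [0.5296, -0.0224, 0.0322]
eef_rot: [[0.284, 0.959, 0.0], [0.959, -0.284, -0.0], [0.0, 0.0, -1.0]]
wrist_force: [-0.1, 0.2, 0.2]
grip_width: 0.8
finger_force: 0.0
```

>>> apply_moves(rows=[0,0,-0.03,0,0.8,0,0,-0.08,0,0.8,0,0,-0.1,0,0.8,0,0,-0.13,0,0.8,0,0,-0.13,0,0.8])

```text
clock: 9.28
ee_pos: [0.5305, -0.0224, 0.1373]
eef_rot: [[0.284, 0.959, 0.003], [0.959, -0.284, -0.0], [0.001, 0.003, -1.0]]
wrist_force: [-0.1, -0.8, 0.1]
grip_width: 0.794
finger_force: 0.0
```

```bash
python3 - <<'E'
from h import *
np.set_printoptions(precision=1,suppress=True,linewidth=160)
f=vision.grab_frame("wrist");W=cloud(f);save("w6.png",cv2.resize(f["img"][130:330,220:420],None,fx=3,fy=3))
s=manip.sense();print(s["ee_pos"]*1000)
a=np.radians(73.6);ey=np.array([np.cos(a),np.sin(a)]);ex=np.array([ey[1],-ey[0]])
d=W.reshape(-1,3);r=(d[:,:2]-[.5184,-.0625])*1000;X=r@ex;Y=r@ey;Z=d[:,2]*1000
k=(Z>53)&(Z<60)&(abs(X)<35)&(Y>20)&(Y<65);print("block top",k.sum(),np.percentile(X[k],[0,1,99,100]),np.percentile(Y[k],[0,1,99,100]),np.median(Z[k]))
k=(Z>47)&(Z<52)&(abs(X)<18);yy=Y[k];print("fixed min",yy[yy>44].min(),yy.max(),"moving max",yy[(yy<38)].max(),yy[yy>0].min())
k=(Z>35)&(Z<40)&(abs(X)<13)&(Y<-35)&(Y>-60)
if k.sum()>5: print("wheel",X[k].min(),X[k].max(),Y[k].min(),Y[k].max(),Z[k].max())
E
```

```text
[529.8 -22.4 136.3]
block top 936 [-25.8 -25.5  23.4  23.6] [22.2 35.2 48.6 63.9] 55.45800356683748
fixed min 47.83082006860607 70.84047415737219 moving max 32.78784762566122 13.403065795147825
wheel -8.496828670843241 8.283468005101629 -52.64948047709935 -41.754582786065264 38.09993041984131
```

View pics/w6.png

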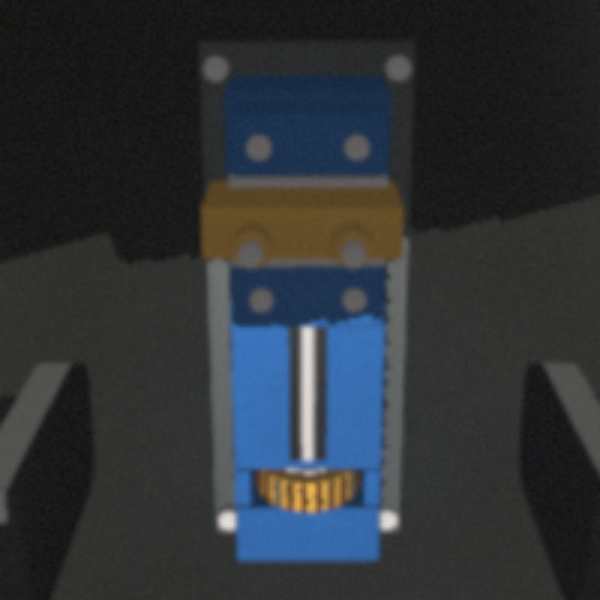

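The block stands between the jaws at about (303,225) in this crop, within about 1 mm of centre. The wheel is at about (307,490). Next I'll shut the fingers, turn 90° and go above the wheel.

```bash
python3 -c "
from h import *
go([.4965,-.1053,.10],-106.4)"
```

```text
row [-0.1112 -0.0105  0.0453] 0.4995
```

>>> apply_moves(rows=[-0.11,-0.01,0,0.5,0,-0.11,-0.01,0,0.5,0,-0.11,-0.01,0,0.5,0,-0.11,-0.01,0,0.5,0,-0.11,-0.01,0.03,0.5,0])

```text
clock: 9.95
ee_pos: [0.4975, -0.1048, 0.1118]
eef_rot: [[0.943, 0.333, 0.002], [0.333, -0.943, -0.0], [0.001, 0.001, -1.0]]
wrist_force: [-0.3, -0.3, 0.5]
grip_width: 0.0
finger_force: 0.0
```

```bash
python3 -c "
from h import *
go([.4965,-.1053,.06],-106.4)"
```

```text
row [-0.0015  0.0002  0.0648] 0.199
```

>>> apply_moves(rows=[-0.0015,0,0.02,0.199,0,-0.0015,0,0.04,0.199,0,-0.0015,0,0.0648,0.199,0,-0.0015,0,0.0648,0.199,0,-0.0015,0,0.0648,0.199,0])

```text
clock: 10.58
ee_pos: [0.4948, -0.1046, 0.0589]
eef_rot: [[0.961, -0.275, -0.003], [-0.275, -0.961, 0.001], [-0.003, 0.0, -1.0]]
wrist_force: [0.8, 0.7, 0.2]
grip_width: -0.002
finger_force: 0.0
```

>>> apply_moves(rows=[0,0,0.012,0,0,0,0,0.021,0,0,0,0,0.021,0,0,0,0,0.021,0,0])

```text
clock: 11.08
ee_pos: [0.4959, -0.1049, 0.0436]
eef_rot: [[0.961, -0.276, -0.0], [-0.276, -0.961, -0.0], [-0.0, 0.0, -1.0]]
wrist_force: [-0.3, -1.2, -0.1]
grip_width: -0.001
finger_force: 0.0
```

```bash
python3 - <<'E'
from h import *
f=vision.grab_frame("side");save("s7.png",cv2.resize(f["img"][120:240,280:440],None,fx=5,fy=5))
s=manip.sense();print(s["ee_pos"],s["wrist_force"])
go([.4965,-.1053,.040],-106.4)
E
```

```text
[ 0.49596805 -0.10489838  0.04370611] [ 0.54050926 -0.12377422  0.17577053]
row [0.0008 0.0003 0.0046] 0.0021
```

View pics/s7.png

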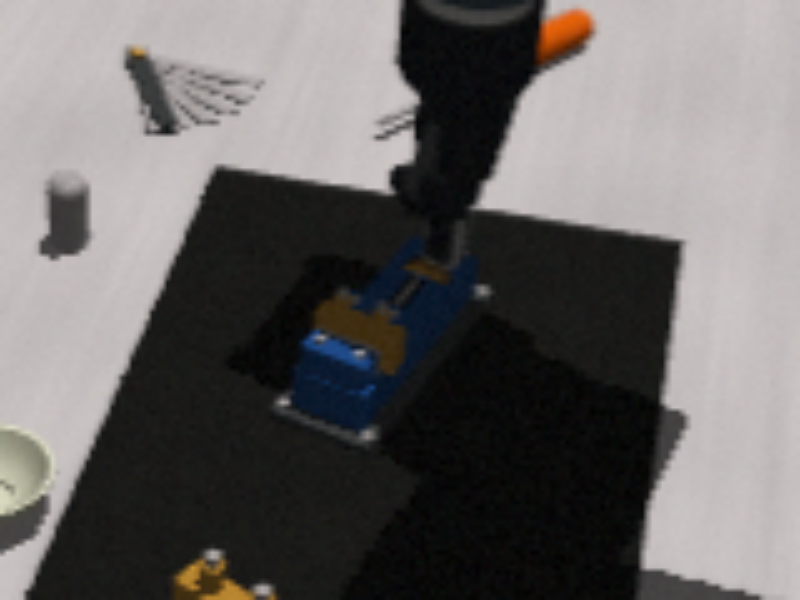

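The fingertip at about (445,250) hovers over the -x part of the wheel at about (430,270), and the block stands between the jaws. I'll lower it gently.

>>> apply_moves(rows=[0.001,0,0.004,0.002,0,0.001,0,0.0065,0.002,0,0.001,0,0.0065,0.002,0,0.001,0,0.0065,0.002,0])

```text
clock: 11.62
ee_pos: [0.4966, -0.1051, 0.0384]
eef_rot: [[0.959, -0.282, -0.0], [-0.282, -0.959, 0.0], [-0.0, 0.0, -1.0]]
wrist_force: [-0.3, 0.2, 0.6]
grip_width: -0.003
finger_force: 0.0
```

>>> apply_moves(rows=[0,0,0.001,0,0,0,0,0.001,0,0])

```text
clock: 11.88
ee_pos: [0.4966, -0.1051, 0.0376]
eef_rot: [[0.959, -0.282, 0.0], [-0.282, -0.959, 0.0], [0.0, -0.0, -1.0]]
wrist_force: [0.8, -0.5, -0.5]
grip_width: 0.001
finger_force: 0.0
```

>>> apply_moves(rows=[0,0,0.001,0,0,0,0,0.001,0,0])

```text
clock: 12.12
ee_pos: [0.4967, -0.1051, 0.0369]
eef_rot: [[0.959, -0.282, 0.0], [-0.282, -0.959, -0.0], [0.0, 0.0, -1.0]]
wrist_force: [-1.0, -0.5, 1.3]
grip_width: -0.0
finger_force: 0.7
```

>>> apply_moves(rows=[0,0,0.0005,0,0,0,0,0.0005,0,0])

```text
clock: 12.38
ee_pos: [0.4967, -0.1051, 0.0366]
eef_rot: [[0.959, -0.282, 0.0], [-0.282, -0.959, -0.0], [0.0, 0.0, -1.0]]
wrist_force: [-1.0, -0.4, 4.6]
grip_width: 0.0
finger_force: 2.5
```

>>> apply_moves(rows=[0,0,0.0004,0,0,0,0,0.0004,0,0])

```text
clock: 12.62
ee_pos: [0.4967, -0.1051, 0.0365]
eef_rot: [[0.959, -0.282, 0.0], [-0.282, -0.959, -0.0], [0.0, -0.0, -1.0]]
wrist_force: [-1.1, 0.4, 6.6]
grip_width: -0.001
finger_force: 3.8
```

>>> apply_moves(rows=[0.004,0,0,0,0,0.008,0,0,0,0,0.012,0,0,0,0])

```text
clock: 13.0
ee_pos: [0.5061, -0.1079, 0.0368]
eef_rot: [[0.959, -0.282, 0.001], [-0.282, -0.959, -0.0], [0.001, -0.0, -1.0]]
wrist_force: [-2.2, -0.2, 11.2]
grip_width: 0.0
finger_force: 5.1
```

```bash
cat > j.py <<'E'
from h import *
np.set_printoptions(precision=1,suppress=True,linewidth=160)
def jaw(c="top"):
    W=cloud(vision.grab_frame(c));a=np.radians(73.6);ey=np.array([np.cos(a),np.sin(a)]);ex=np.array([ey[1],-ey[0]])
    d=W.reshape(-1,3);r=(d[:,:2]-[.5184,-.0625])*1000;X=r@ex;Y=r@ey;Z=d[:,2]*1000
    k=(Z>46)&(Z<52)&(abs(X)<18)&(Y>5)&(Y<30);b=(Z>36)&(Z<45)&(abs(X)<18)&(Y>5)&(Y<25)
    t=(Z>53)&(Z<59)&(abs(X)<30)&(Y>30)&(Y<55)
    print(c,"moving jaw top back",np.percentile(Y[k],[0,3]),"block Y",np.percentile(Y[t],[2,98]),"X",np.percentile(X[t],[1,99]))
jaw("side");jaw("top");jaw("side");s=manip.sense();print(s["ee_pos"]*1000,s["wrist_force"])
E
python3 j.py
```

```text
side moving jaw top back [14.9 15.5] block Y [35.1 51.1] X [-26.5  21.4]
top moving jaw top back [14.7 15.1] block Y [30.7 48.4] X [-23.8  24.9]
side moving jaw top back [15.5 16.7] block Y [35.1 50.4] X [-26.1  23.2]
[ 506.6 -108.    36.8] [ 0.1 -0.1  9.1]
```

The wheel rolls and the jaw has moved about 1.5 mm. I'll continue the stroke with slightly less pressure.

>>> apply_moves(rows=[0.004,0,-0.0004,0,0,0.007,0,-0.0004,0,0,0.0095,0,-0.0004,0,0,0.0095,0,-0.0004,0,0])

```text
clock: 13.65
ee_pos: [0.5134, -0.11, 0.0368]
eef_rot: [[0.959, -0.282, 0.0], [-0.282, -0.959, -0.0], [0.0, -0.0, -1.0]]
wrist_force: [-0.2, -0.0, 6.5]
grip_width: 0.001
finger_force: 3.2
```

>>> apply_moves(rows=[0,0,-0.01,0,0,0,0,-0.01,0,0,-0.0235,0,-0.01,0,0,-0.0235,0,-0.01,0,0,-0.0235,0,-0.01,0,0])

```text
clock: 14.28
ee_pos: [0.4958, -0.1048, 0.0445]
eef_rot: [[0.959, -0.282, 0.001], [-0.282, -0.959, -0.0], [0.001, -0.0, -1.0]]
wrist_force: [-0.0, -0.1, -0.0]
grip_width: 0.0
finger_force: 0.0
```

```bash
python3 j.py
```

```text
side moving jaw top back [15.3 16.3] block Y [37.1 52.6] X [-27.1  21.8]
top moving jaw top back [15.7 16.3] block Y [34.2 49.8] X [-24.6  24.6]
side moving jaw top back [15.1 15.6] block Y [37.  52.4] X [-26.4  21.5]
[ 495.8 -104.8   44.4] [0.1 0.3 0.3]
```

>>> apply_moves(rows=[0,0,0.008,0,0,0,0,0.01,0,0,0,0,0.0102,0,0,0,0,0.0102,0,0])

```text
clock: 14.92
ee_pos: [0.4952, -0.1047, 0.0363]
eef_rot: [[0.959, -0.282, 0.0], [-0.282, -0.959, -0.0], [0.0, 0.0, -1.0]]
wrist_force: [0.0, -0.2, 4.0]
grip_width: 0.002
finger_force: 2.4
```

>>> apply_moves(rows=[0.003,0,0,0,0,0.006,0,0,0,0,0.0075,0,0,0,0,0.0075,0,0,0,0])

```text
clock: 15.42
ee_pos: [0.5013, -0.1065, 0.0368]
eef_rot: [[0.959, -0.282, 0.001], [-0.282, -0.959, -0.0], [0.001, -0.0, -1.0]]
wrist_force: [-1.9, 0.1, 10.1]
grip_width: -0.001
finger_force: 4.8
```

```bash
python3 j.py
```

```text
side moving jaw top back [17.7 18.6] block Y [39. 53.] X [-26.3  22.2]
top moving jaw top back [16.7 17.3] block Y [33.8 50.9] X [-24.5  24.6]
side moving jaw top back [17.  18.3] block Y [38.1 53.1] X [-26.  22.]
[ 501.3 -106.5   36.8] [-0.5  0.6  9.5]
```

>>> apply_moves(rows=[0.001,0,-0.0002,0,0,0.0025,0,-0.0002,0,0])

```text
clock: 15.82
ee_pos: [0.5029, -0.1069, 0.0368]
eef_rot: [[0.959, -0.282, 0.0], [-0.282, -0.959, -0.0], [0.0, 0.0, -1.0]]
wrist_force: [-1.9, -0.7, 9.3]
grip_width: 0.001
finger_force: 4.5
```

>>> apply_moves(rows=[0.001,0,0,0,0,0.0015,0,0,0,0])

```text
clock: 16.08
ee_pos: [0.5041, -0.1073, 0.0368]
eef_rot: [[0.959, -0.282, 0.0], [-0.282, -0.959, -0.0], [0.0, 0.0, -1.0]]
wrist_force: [-1.6, 0.4, 9.0]
grip_width: -0.005
finger_force: 4.5
```

```bash
python3 j.py
```

```text
side moving jaw top back [16.5 16.7] block Y [37.  53.7] X [-26.6  21.3]
top moving jaw top back [17.2 17.6] block Y [32.  51.2] X [-24.3  24.1]
side moving jaw top back [17.8 18.5] block Y [38.3 53.6] X [-27.1  22.2]
[ 504.1 -107.3   36.8] [-2.1  1.6  9.8]
```

>>> apply_moves(rows=[0.0008,0,0,0,0,0.0015,0,0,0,0])

```text
clock: 16.48
ee_pos: [0.5052, -0.1076, 0.0368]
eef_rot: [[0.959, -0.282, 0.0], [-0.282, -0.959, -0.0], [0.0, 0.0, -1.0]]
wrist_force: [-2.0, 0.9, 8.7]
grip_width: -0.0
finger_force: 4.5
```

```bash
cat > t.py <<'E'
from h import *
np.set_printoptions(precision=2,suppress=True)
F=[]
for i in range(6):
    vision.grab_frame("top");s=manip.sense();F.append(s["wrist_force"])
F=np.array(F);print("tang",-F[:,:2]@[.9593,-.2823],"mean",-(F[:,:2]@[.9593,-.2823]).mean(),"Fz",F[:,2].mean(),s["ee_pos"]*1000)
E
python3 t.py
```

```text
tang [1.38 1.34 1.47 2.54 1.87 1.4 ] mean 1.6658849545141388 Fz 8.925515010339199 [ 505.26 -107.65   36.81]
```

>>> apply_moves(rows=[0.0008,0,0,0,0,0.0015,0,0,0,0])

```text
clock: 17.02
ee_pos: [0.506, -0.1079, 0.0368]
eef_rot: [[0.959, -0.282, -0.001], [-0.282, -0.959, 0.0], [-0.001, 0.0, -1.0]]
wrist_force: [-3.1, 0.2, 9.9]
grip_width: -0.003
finger_force: 5.1
```

```bash
python3 t.py
```

```text
tang [3.31 3.34 3.21 3.02 2.66 2.95] mean 3.08301180556156 Fz 9.682456060318584 [ 506.06 -107.9    36.78]
```

The tangential force rose from 1.7 to about 3.1 N, which puts the jaw at about 10 N, so it is snug. I'll lift straight off and check.

>>> apply_moves(rows=[0,0,-0.01,0,0,0,0,-0.05,0,0,0,0,-0.15,0,0,0,0,-0.2,0,0,0,0,-0.2,0,0])

```text
clock: 17.95
ee_pos: [0.5092, -0.1086, 0.2011]
eef_rot: [[0.959, -0.282, 0.009], [-0.282, -0.959, -0.002], [0.009, -0.001, -1.0]]
wrist_force: [0.9, 0.3, -0.7]
grip_width: -0.0
finger_force: 0.0
```

>>> apply_moves(rows=[-0.1,0,0,0,0,-0.15,0,0,0,0,-0.15,0.1,0,0,0,-0.15,0.1,0,0,0])

```text
clock: 18.45
ee_pos: [0.367, -0.1518, 0.1958]
eef_rot: [[0.959, -0.283, -0.001], [-0.283, -0.959, 0.0], [-0.001, 0.0, -1.0]]
wrist_force: [0.8, -0.1, 0.4]
grip_width: -0.002
finger_force: 0.0
```

```bash
python3 - <<'E'
from j import *
jaw("top");jaw("side")
for c in ["top","side"]:
    vision.grab_frame(c)
f=vision.grab_frame("side");save("s8.png",cv2.resize(f["img"][130:230,300:430],None,fx=6,fy=6))
print(manip.sense()["clock"])
E
```

```text
side moving jaw top back [19.  19.1] block Y [38.7 53.7] X [-26.9  22. ]
top moving jaw top back [17.7 17.9] block Y [32.6 51.9] X [-24.4  24.7]
side moving jaw top back [18.8 19.1] block Y [39.2 54.5] X [-26.6  22.2]
[ 367.9 -151.   195.8] [ 0.1  0.1 -0.7]
top moving jaw top back [17.5 17.8] block Y [32.7 51.8] X [-24.3  24.4]
side moving jaw top back [18.9 19.1] block Y [39.1 54.5] X [-26.7  22.3]
18.85
```

View pics/s8.png

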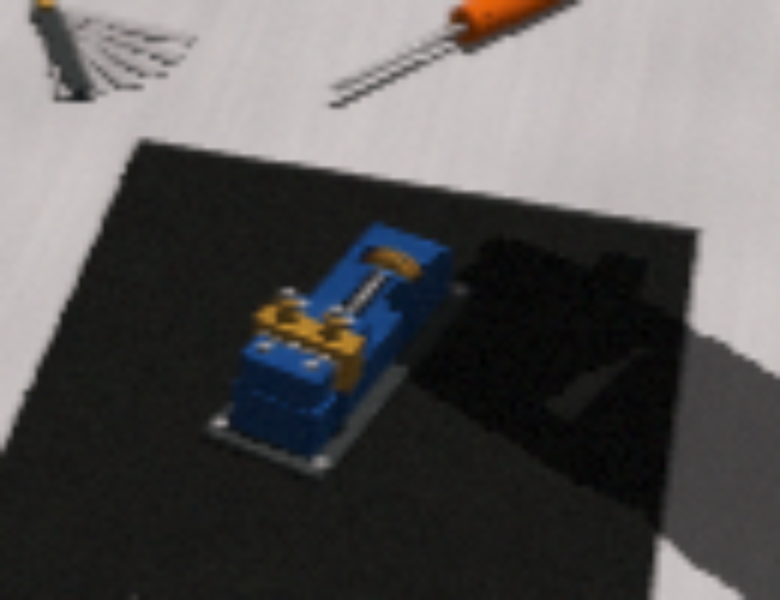

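The block is seated against the fixed jaw at about (305,330), and the jaw has travelled about 4.6 mm. The force estimate is 8–10 N, near the low end of snug, so I'll touch the wheel again to check it.

```bash
python3 -c "
from h import *
go([.5022,-.107,.05],-106.4)"
```

```text
row [ 0.1452 -0.0987  0.1826] 0.0004
```

>>> apply_moves(rows=[0.145,-0.0987,0,0,0,0.145,-0.0987,0,0,0,0.145,-0.0987,0.05,0,0,0.145,-0.0987,0.12,0,0,0.145,-0.0987,0.18,0,0])

```text
clock: 19.48
ee_pos: [0.5022, -0.1067, 0.0505]
eef_rot: [[0.96, -0.28, -0.0], [-0.28, -0.96, 0.0], [-0.0, 0.0, -1.0]]
wrist_force: [0.8, -1.1, -0.4]
grip_width: -0.002
finger_force: 0.0
```

>>> apply_moves(rows=[0,0,0,0,0,0,0,0,0,0,0,0,0,0,0])

```text
clock: 19.85
ee_pos: [0.5037, -0.1081, 0.0546]
eef_rot: [[0.959, -0.282, 0.004], [-0.282, -0.959, -0.001], [0.004, -0.0, -1.0]]
wrist_force: [-0.8, 0.4, 0.2]
grip_width: 0.0
finger_force: 0.0
```

```bash
python3 -c "
from h import *
go([.5022,-.107,.039],-106.4)"
```

```text
row [-0.0022 -0.0007  0.0194] 0.0002
```

>>> apply_moves(rows=[-0.002,-0.0007,0.01,0,0,-0.002,-0.0007,0.0185,0,0,-0.002,-0.0007,0.0185,0,0,-0.002,-0.0007,0.0185,0,0,-0.002,-0.0007,0.0185,0,0])

```text
clock: 20.48
ee_pos: [0.5007, -0.1068, 0.0376]
eef_rot: [[0.959, -0.282, -0.0], [-0.282, -0.959, -0.0], [-0.0, 0.0, -1.0]]
wrist_force: [-0.1, 1.0, 0.5]
grip_width: 0.005
finger_force: 0.0
```

>>> apply_moves(rows=[0,0,0.001,0,0,0,0,0.0015,0,0,0,0,0.0015,0,0])

```text
clock: 20.85
ee_pos: [0.5008, -0.1068, 0.0369]
eef_rot: [[0.959, -0.282, 0.0], [-0.282, -0.959, -0.0], [0.0, -0.0, -1.0]]
wrist_force: [-2.4, -0.3, 6.0]
grip_width: 0.001
finger_force: 3.2
```

>>> apply_moves(rows=[0,0,0.0006,0,0,0,0,0.0006,0,0])

```text
clock: 21.1
ee_pos: [0.501, -0.1069, 0.0368]
eef_rot: [[0.959, -0.282, 0.001], [-0.282, -0.959, -0.0], [0.001, -0.0, -1.0]]
wrist_force: [-3.3, 0.2, 11.3]
grip_width: -0.001
finger_force: 5.5
```

```bash
python3 t.py
```

```text
tang [2.61 4.21 2.25 3.2  2.19 3.25] mean 2.950399148284878 Fz 11.089328822389682 [ 500.98 -106.89   36.77]
```

>>> apply_moves(rows=[0.0005,0,0,0,0,0.0005,0,0,0,0])

```text
clock: 21.65
ee_pos: [0.5011, -0.1069, 0.0367]
eef_rot: [[0.959, -0.282, 0.0], [-0.282, -0.959, -0.0], [0.0, 0.0, -1.0]]
wrist_force: [-3.1, 1.2, 10.9]
grip_width: -0.002
finger_force: 5.8
```

```bash
python3 t.py
```

```text
tang [3.98 3.29 2.95 2.66 2.88 3.32] mean 3.1805327078923606 Fz 11.620021799608082 [ 501.15 -106.91   36.75]
```

>>> apply_moves(rows=[0.0006,0,0,0,0,0.0006,0,0,0,0])

```text
clock: 22.2
ee_pos: [0.5014, -0.107, 0.0367]
eef_rot: [[0.959, -0.282, -0.0], [-0.282, -0.959, 0.0], [-0.0, 0.0, -1.0]]
wrist_force: [-3.3, 1.4, 12.1]
grip_width: -0.0
finger_force: 6.1
```

```bash
python3 t.py
```

```text
tang [3.54 3.26 2.5  3.79 4.22 4.33] mean 3.606606518395758 Fz 12.016209607664088 [ 501.43 -107.     36.76]
```

The tangential force is now about 3.6 N, so the jaw holds at about 11–13 N, mid-window. I'll lift off.

>>> apply_moves(rows=[0,0,-0.01,0,0,0,0,-0.05,0,0,0,0,-0.15,0,0,0,0,-0.15,0,0,0,0,-0.15,0,0])

```text
clock: 23.12
ee_pos: [0.5026, -0.1073, 0.1576]
eef_rot: [[0.959, -0.282, 0.004], [-0.282, -0.959, -0.001], [0.004, -0.0, -1.0]]
wrist_force: [-0.3, -0.2, 0.0]
grip_width: 0.0
finger_force: 0.0
```

>>> apply_moves(rows=[0,0,0,0,0,0,0,0,0,0])

```text
clock: 23.38
ee_pos: [0.5006, -0.1068, 0.1545]
eef_rot: [[0.959, -0.282, -0.003], [-0.282, -0.959, 0.001], [-0.003, 0.0, -1.0]]
wrist_force: [0.9, -0.9, 0.4]
grip_width: 0.002
finger_force: 0.0
```

```bash
python3 - <<'E'
from j import *
print(manip.hand_in())
E
```

```text
side moving jaw top back [19.5 19.9] block Y [39.3 53.8] X [-26.5  22.1]
top moving jaw top back [17.4 18.1] block Y [37.6 51.4] X [-24.2  24.7]
side moving jaw top back [17.5 18.6] block Y [38.6 53.9] X [-26.7  21.8]
[ 501.  -106.9  155. ] [-1.   0.6  0.7]
the job is handed in; nothing more can be done
None
```

The smallest post block stands in the vise about 1 mm off centre, clamped at an estimated 11–13 N (inferred from fingertip force on the wheel), and the job was handed in at about 23.5 s with the arm clear; no verdict was returned.

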